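Put the desk supplies away by height

ROBOT

A 7-joint arm with a two-finger parallel gripper is mounted at the origin on a cart in front of the work surface, level with it; the furniture and walls round the work are solid. World frame = base frame: x ahead of the robot, y to its left, z up, the work surface at z = 0. Lengths are in m, angles in rad, forces in N, time in s.
With the tool pointing down it reaches from about 0.425 to 0.875 m from the base axis. Payload 4.7 kg.
Tool frame: the origin (TCP) lies between the finger pads; the fingertips stand 19 mm ahead of it and the grasp point (between the pads) is the TCP (ctrl.tips_ahead is the distance from the TCP to the fingertips, in m); z points along the fingers, y is the line along which they close (so a half turn about z gives the same grasp; the last joint's range is limited). The gripper opens to 87 mm and grips with 3 to 60 N. Pads are 19 mm wide; open, the fingers measure 117 mm over their backs; the gripper's body (75 mm by 190 mm) begins 51 mm behind the grasp point.
Start: joints at [1.144, 0.321, -0.07, 1.45, 0.023, 1.371, -0.057], TCP at [0.277, -0.588, 0.242] pointing down, gripper open.
Joint ranges: [-2.86, 2.86], [-0.3, 2.09], [-1.38, 1.24], [0.06, 2.45], [-1.56, 4.7], [0.09, 2.05], [-2.69, 2.69]. Speed limits (rad/s): [2.57, 2.57, 3.14, 3.14, 3.14, 3.14, 3.14].

INTERFACE

Orientations are given as a rotation vector (axis times angle).
In Python, from rig import ctrl, imaging, models gives the robot as it stands.
- The arm moves only by the shell command python3 -m jog 'ROWS' [FORCE]. ROWS is JSON, a list of rows, each a list of 7 numbers: the shift along the world's x, y, z each as a share of 25 mm, from -1 to 1, then the turn, a rotation vector about the world's x, y, z each as a share of 0.08 rad, from -1 to 1, then the opening in per cent of the stroke, from 0 (shut) to 100 (fully open). In form: [[x, y, z, ax, ay, az, claw], ...]. A call has 1 to 5 rows; each row shifts and turns the commanded pose from where the row before left it; what a row does not reach is not made up. A row lasts 1/10 s, in which the tool goes at most 50 mm and 8.59 degrees, less where a joint would pass 70% of its speed; a pose out of reach is approached as far as the arm can. A call with a number of a shift or a turn outside -1 to 1 is refused whole. A call with a gripper value outside its range is refused whole. The fingers move at their own pace and stop on an object; FORCE is the grip in N (left out, the last holds). Time passes only in rows, so rows that do not move let the fingers close. It gives the time, the measured TCP pose, the force, the opening and the grip force at its end, in the units of the state.
- ctrl.get_state(): the state, without advancing time (a new reading comes with each control period).
- imaging.capture(name): name is "scene" or "top" or "wrist"; returns (picture, depth): 400x640x3 uint8, blue, green, red; 400x640 float32, m along the optical axis (not along the pixel's ray), 0 where there is no reading.
- imaging.calibration(name): a dict with "fx", "fy", "cx", "cy" (pixels), "R" (3x3) and "t" (3): a world point X has camera coordinates R X + t. Camera axes: x right, y down, z forward; pixel columns grow to the right and rows downward; lengths in m; the calibration is good to about 2 mm. A picture is of the moment at which its call begins: read the wrist's pose just before it. calibration takes no time and is no camera call; for the wrist camera it gives the pose at the moment of the call.
- ctrl.hand_in(): hands the job in; it is judged then, once.
Trained networks look in the newest picture that a camera, given by its name, has taken for a name from the list of things; names that differ only in an ending like _2 or _b are one class to them, and where a whole thing is asked for, a point or a joint stands for the part that bears it (a point fixed in the world has none). Each returns a list of dicts, best first, with "conf" (0 to 1); they miss things now and then, are a little off and sometimes report something else, mostly with a low value. They report only what shows in the picture. A call takes as long as a camera call. They do not tell look-alikes from the thing itself.
- models.regions_of(camera, query): "pixels" (400x640 bool, what is visible of it).
- models.pinpoint(camera, query): "position" ([x, y, z] in m, in world coordinates, good to about 4 mm: a listed point, or the origin of a listed thing).
The state is a dict: "clock": time; "joints": joint angles; "dq": joint speeds; "effort": joint torques, N m; "tcp_pos": TCP position; "orientation": TCP orientation; "wrist_force": force on the tool from outside, world axes, zero at the start; "moment": the same for the moment, N m; "grip_width": finger opening in m; "grip_force": force on a finger pad.
Only numpy, scipy, OpenCV 4.12 (cv2) and the standard library are available. Lean on these libraries where they do the work, as an engineer would, in place of code of your own. Each camera call takes 0.05 s, during which the arm holds its last target. There are 200 camera calls.

TASK

Put away by height the loose supplies in front of and close beside the wooden shelf (not the clutter at the far right end of the desk). Stand the batteries in the low bottom tier of the wooden shelf, and the glue stick and the correction fluid in the tall upper tier, each upright and pushed in under the board above it. Swing the box's top tray up and over by its orange handle until it stays fully open, lay the memory stick and (if it is there) the eraser in the compartment beneath, then swing the tray fully shut, with the highlighter still in it; not every supply is there each time, and leave the other things on the desk where they are.

Things in the scene. Friction and masses are not known exactly. Their poses are not given: they have to be found in the camera images.
- shelf: Stepped two-tier wooden shelf, fixed, 196 mm wide, 127 mm deep, 187 mm high. Origin on the desk at the middle of its front edge; +x points into the shelf (away from the robot), y along its width, z up. Boards 6 mm thick; inside y -92 to +92 mm, back panel at x = 122 mm. Middle board: z 60 to 66 mm, x 0 to 127. The roof begins only at x = 70 mm, upper side walls at x = 95 mm.
- low_tier (a point): Low tier's mouth: middle of the front edge, on the desk (the shelf's origin; same axes). This tier has no floor, things stand on the desk; clearance 60 mm up to the middle board, whose front edge is straight above this point; 122 mm deep.
- upper_tier (a point): Upper tier's mouth: on top of the middle board (z = 66 mm), straight below the middle of the roof board's front edge (x = 70 mm in the shelf frame; same axes). Clearance 115 mm up to the roof board (6 mm thick), 52 mm deep; in front of it the middle board is an open ledge 70 mm deep.
- box: Low blue supply box, fixed, 160 mm (x) by 106 mm (y), walls 4 mm thick and 36 mm high, floor 4 mm thick; origin at the centre of its underside, z up. Compartment inside 152 x 98 mm. A white cantilever tray covers it when shut, its underside 37 mm above the desk.
- tray_arm (a joint): Angle a (rad) of the tray's swing arms: 0 shut, 2.27 fully open, on the box's +y side, clear of the compartment. The tray stays level; its shift from shut, in the box frame, is y = 85*(sin(a-1.222)+0.940) mm, z = 85*(cos(a-1.222)-0.342) mm. It weighs 0.2 kg, falls shut before the top (a = 1.22) and open after it, so lead it to the end, where it rests by itself.
- tray_handle (a point): Centre of the tray's handle: an orange bar 84 mm along the box's x, 10 mm wide (box y) and 10 mm high, on two white uprights (at x = +-38 mm) in the middle of the tray. Shut, it lies above the box's centre at z = 86 mm. The tray's floor is 46 mm below this point, its rim 32 mm below; tray 160 x 106 mm. Axes as the box's.
- usb_stick: Blue memory stick lying flat, 18 x 58 mm, 9 mm high, long along its y; the blue body is y -16 to +29 mm; origin at the centre of its underside, z up.
- eraser: Pink eraser lying flat, 22 x 55 mm, 12 mm high, long along its y; may be absent; origin at the centre of its underside, z up.
- battery_1: C-size cell, dark with a cream band, standing, 26 mm diameter, 48 mm high; may be absent; origin at the centre of its underside, z up.
- battery_2: Second C-size cell, like battery_1; may be absent; origin at the centre of its underside, z up.
- glue_stick: Glue stick standing, red cap and yellow barrel, 24 mm diameter, 88 mm high; may be absent; origin at the centre of its underside, z up.
- correction_fluid: Correction fluid bottle standing, 65 mm high: blue-labelled body 30 mm diameter up to 41 mm, black cap 19 mm diameter above; may be absent; origin at the centre of its underside, z up.
- highlighter: Yellow highlighter lying in the tray along the box's x, 125 mm long, 17 mm thick; stays in the tray.
- rubber_stamp: Bystander: wooden rubber stamp, 25 x 60 mm, 72 mm high, behind the work; leave it alone.
- tape_roll: Bystander: roll of masking tape lying flat, 103 mm diameter, 25 mm high; leave it alone.
Not all that is in view belongs to the job. What is shaped like the usb_stick but white is not meant. Leave any yellow look-alike of the battery_1 alone.

How it is judged:
By the outcome, as a careful person would: the job done as asked, in the order asked, and still so for the second after the job is handed in, with the robot touching nothing.
Of eraser, battery_1, battery_2, glue_stick, correction_fluid only 2 to 4 are there at a start; the rules pass over those that are not, and their reading is None.
At some moment in a run one of usb_stick, eraser may be knocked a few centimetres aside while the robot is not near it.
It also fails if it takes over 210 s, if anything falls off the work surface, if the arm or the gripper's body presses on something with over 40 N, if the wrist force passes 120 N, or if a joint passes its speed limit or range.

## Working session

There is one attempt and no reset: what is moved stays moved. The work goes in short steps, Python scripts to look and compute and a shell command to move; the robot and the scene stay as the last step left them, time stands still between calls to the robot, and variables do not carry over. Pictures are saved under pics/ and viewed, at most 14 in all, crops included, and the job is handed in when it is done.

```bash
ls; mkdir -p pics; cat > h.py <<'E'
import numpy as np, cv2
from rig import ctrl, imaging, models
def world(cam,u,v,d):
    c=imaging.calibration(cam); R=np.array(c["R"]);t=np.array(c["t"])
    p=np.array([(u-c["cx"])/c["fx"]*d,(v-c["cy"])/c["fy"]*d,d]); return R.T@(p-t)
def proj(cam,X):
    c=imaging.calibration(cam); p=np.array(c["R"])@np.array(X)+np.array(c["t"])
    return p[0]/p[2]*c["fx"]+c["cx"],p[1]/p[2]*c["fy"]+c["cy"]
def cloud(cam,depth):
    c=imaging.calibration(cam); R=np.array(c["R"]);t=np.array(c["t"])
    v,u=np.mgrid[0:400,0:640]
    P=np.stack([(u-c["cx"])/c["fx"]*depth,(v-c["cy"])/c["fy"]*depth,depth],-1)
    return (P-t)@R
E
python3 - <<'E'
from h import *
s=ctrl.get_state();print(s)
for n in("scene","top"):
    p,d=imaging.capture(n);cv2.imwrite(f"pics/{n}0.png",p);np.savez(f"{n}0.npz",p=p,d=d)
    for q in("shelf","low_tier","upper_tier","box","tray_handle","usb_stick","eraser","battery_1","glue_stick","correction_fluid","rubber_stamp","tape_roll"):
        try:
            for r in models.pinpoint(n,q):
                print(n,q,np.round(r["position"],3),round(r["conf"],2),np.round(proj(n,r["position"])))
        except Exception as e: print(q,e)
E
```

```text
pics
{'clock': 0.0, 'joints': array([ 1.1440869 ,  0.32182398, -0.07009261,  1.45167735,  0.0226177 ,
        1.37082914, -0.05689585]), 'dq': array([-0.00027032,  0.00074339, -0.00025045, -0.00066178,  0.00070459,
       -0.00080843,  0.0011709 ]), 'effort': array([-1.58591829e-04, -4.91292894e+01, -4.04268745e-01, -3.12525451e+01,
       -6.39376324e-02,  4.37380420e-02,  1.98703301e-04]), 'tcp_pos': array([ 0.27706486, -0.58740582,  0.24045976]), 'orientation': array([-3.06374919e+00, -6.86489540e-01,  8.44931534e-04]), 'wrist_force': array([-0.52337368, -0.17123614,  0.43817307]), 'moment': array([ 0.03094499,  0.00856747, -0.03824998]), 'grip_force': 0.0, 'grip_width': 0.08697540141568737}
scene low_tier [0.552 0.251 0.085] 0.44 [267. 179.]
scene upper_tier [ 0.661 -0.126  0.069] 0.59 [381. 209.]
scene tray_handle [0.555 0.253 0.084] 0.6 [267. 179.]
scene tray_handle [0.559 0.226 0.035] 0.6 [274. 194.]
scene usb_stick [ 0.473 -0.356  0.003] 0.71 [418. 293.]
scene usb_stick [ 0.39  -0.357 -0.001] 0.63 [400. 314.]
scene usb_stick [ 0.661 -0.124  0.067] 0.45 [380. 209.]
scene erase
[... 313 characters left out ...]
44. 198.]
scene tape_roll [0.359 0.329 0.002] 0.69 [206. 214.]
top shelf [ 0.595 -0.119  0.001] 0.58 [351. 184.]
top low_tier [ 0.593 -0.12  -0.   ] 0.73 [351. 185.]
top upper_tier [ 0.663 -0.124  0.067] 0.79 [355. 156.]
top box [0.556 0.251 0.003] 0.61 [228. 193.]
top tray_handle [0.556 0.249 0.088] 0.82 [224. 187.]
top tray_handle [0.751 0.076 0.001] 0.62 [289. 133.]
top usb_stick [ 0.387 -0.362 -0.002] 0.47 [432. 255.]
top battery_1 [ 0.382 -0.059  0.001] 0.63 [330. 254.]
top correction_fluid [ 0.432 -0.161  0.003] 0.5 [365. 238.]
top rubber_stamp [0.749 0.079 0.001] 0.65 [288. 134.]
top rubber_stamp [0.562 0.227 0.042] 0.4 [234. 189.]
top tape_roll [ 0.356  0.327 -0.001] 0.62 [198. 260.]
```

```bash
python3 - <<'E'
import cv2
a=cv2.imread("pics/scene0.png")[140:380,160:520];cv2.imwrite("pics/s1.png",cv2.resize(a,None,fx=2.2,fy=2.2,interpolation=3))
a=cv2.imread("pics/top0.png")[90:330,150:500];cv2.imwrite("pics/t1.png",cv2.resize(a,None,fx=2.25,fy=2.25,interpolation=3))
E
```

```text
(no output)
```

View pics/s1.png

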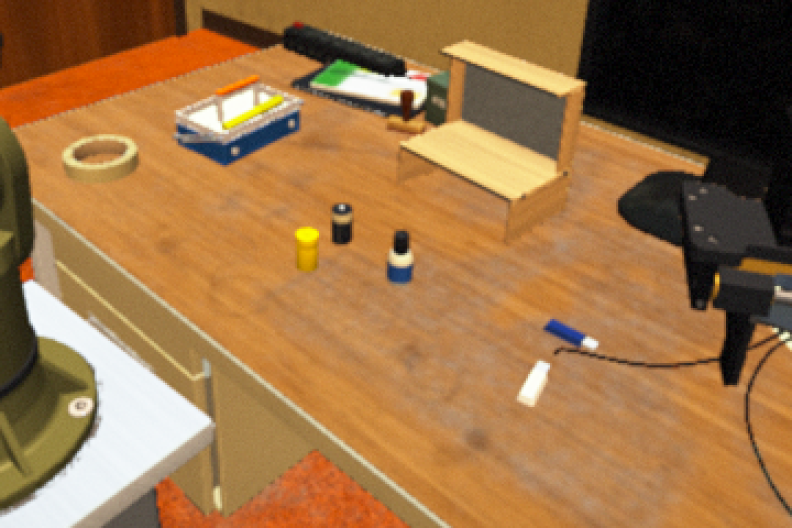

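View pics/t1.png

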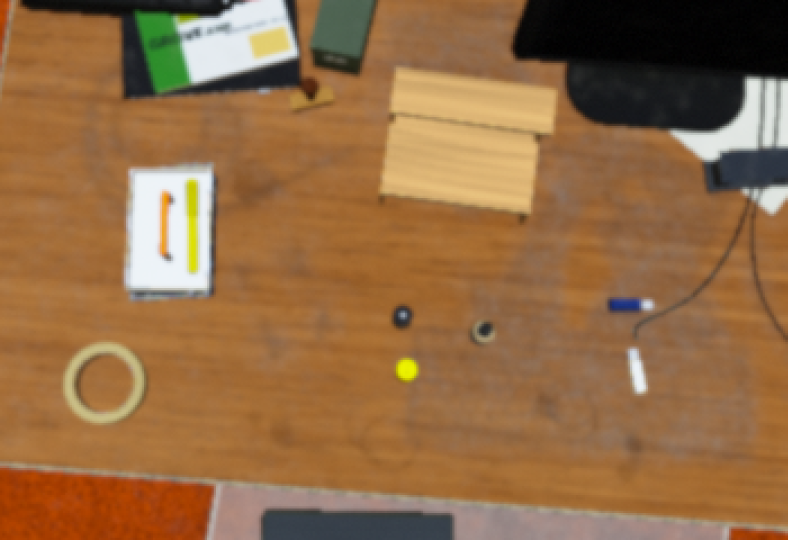

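Scene crop (px → full image): the dark battery is at (342,223) → (315,241). Its yellow look-alike is at (307,249) → (299,253), to be left alone. The correction fluid is at (400,258) → (342,257), the blue memory stick at (571,333) → (420,291), and its white look-alike at (533,383) → (402,314). There is no eraser, glue stick or second battery. The box's handle is at (237,86) → (268,179), and the highlighter lies on its right (-y) side.

```bash
python3 - <<'E'
from h import *
f=np.load("top0.npz");P=cloud("top",f["d"]);img=f["p"];hsv=cv2.cvtColor(img,cv2.COLOR_BGR2HSV);ok=f["d"]>0
def rect(m,name):
    m=m.astype(np.uint8);n,l,st,_=cv2.connectedComponentsWithStats(m)
    i=1+np.argmax(st[1:,4]);q=P[l==i]
    r=cv2.minAreaRect((q[:,:2]*1000).astype(np.float32));print(name,len(q),np.round(r[0]),np.round(r[1]),round(r[2],1),"z",np.round(np.percentile(q[:,2],[5,50,95]),4),np.round(cv2.boxPoints(r)).tolist())
X,Y,Z=P[...,0],P[...,1],P[...,2]
reg=ok&(X>.5)&(X<.85)&(Y<.05)&(Y>-.3)
rect(reg&(Z>.17)&(Z<.2),"roof"); rect(reg&(Z>.058)&(Z<.075),"mid")
reg=ok&(X>.4)&(X<.7)&(Y<.4)&(Y>.1)
rect(reg&(Z>.03)&(Z<.07),"tray")
H,S,V=cv2.split(hsv)
rect(reg&(H>3)&(H<18)&(S>180)&(V>120)&(Z>.06),"handle")
rect(reg&(H>24)&(H<35)&(S>150),"highl")
reg=ok&(X>.3)&(X<.55)&(Y<.1)&(Y>-.45)
rect(reg&(H>100)&(H<130)&(S>130)&(Y<-.25),"usbblue")
rect(reg&(V>180)&(S<60)&(Y<-.25)&(X>.44),"usbwhite")
rect(reg&(Z>.02)&(X>.41)&(Y>-.1),"batt");rect(reg&(Z>.02)&(X>.3)&(Y<-.1)&(Y>-.2),"fluid");rect(reg&(Z>.02)&(X<.41)&(Y>-.1),"yellow")
f=np.load("scene0.npz");P=cloud("scene",f["d"]);img=f["p"];ok=f["d"]>0
X,Y,Z=P[...,0],P[...,1],P[...,2];H,S,V=cv2.split(cv2.cvtColor(img,cv2.COLOR_BGR2HSV))
reg=ok&(X>.3)&(X<.55)&(Y<.1)&(Y>-.45)
rect(reg&(H>100)&(H<130)&(S>130)&(Y<-.25),"usbblue")
rect(reg&(Z>.02)&(X>.41)&(Y>-.1),"batt");rect(reg&(Z>.02)&(X>.3)&(Y<-.1)&(Y>-.2),"fluid")
a=img[165:225,225:305];cv2.imwrite("pics/box1.png",cv2.resize(a,None,fx=8,fy=8,interpolation=3))
from scipy.spatial.transform import Rotation as Ro
s=ctrl.get_state();print(Ro.from_rotvec(s["orientation"]).as_matrix().round(3))
E
```

```text
roof 1515 [ 690. -128.] [196.  61.] 83.6 z [0.1815 0.1858 0.1897] [[648.0, -222.0], [709.0, -229.0], [731.0, -34.0], [670.0, -27.0]]
mid 2376 [ 645. -122.] [197. 111.] 83.1 z [0.0606 0.065  0.0696] [[578.0, -213.0], [689.0, -226.0], [712.0, -31.0], [602.0, -17.0]]
tray 2032 [553. 253.] [179. 108.] 1.6 z [0.0347 0.041  0.0557] [[462.0, 304.0], [465.0, 197.0], [644.0, 202.0], [641.0, 309.0]]
handle 3 [583. 250.] [6. 1.] 5.5 z [0.0855 0.0866 0.0907] [[580.0, 250.0], [580.0, 249.0], [586.0, 250.0], [586.0, 251.0]]
highl 130 [556. 223.] [119.  10.] 4.2 z [0.0497 0.0549 0.0592] [[496.0, 224.0], [497.0, 214.0], [616.0, 223.0], [615.0, 232.0]]
usbblue 38 [ 473. -346.] [ 9. 35.] 6.3 z [0.0047 0.0092 0.0131] [[467.0, -329.0], [471.0, -364.0], [480.0, -363.0], [476.0, -328.0]]
usbwhite 13 [ 475. -377.] [ 7. 12.] 5.4 z [0.0037 0.0062 0.0103] [[471.0, -371.0], [472.0, -383.0], [479.0, -382.0], [478.0, -370.0]]
batt 68 [447. -53.] [24. 23.] 0.0 z [0.0281 0.0452 0.0512] [[435.0, -41.0], [435.0, -65.0], [459.0, -65.0], [459.0, -41.0]]
fluid 86 [ 431. -157.] [28. 27.] 2.9 z [0.0281 0.0426 0.0674] [[416.0, -144.0], [417.0, -171.0], [446.0, -169.0], [444.0, -142.0]]
yellow 69 [378. -57.] [23. 23.] 0.6 z [0.0337 0.0461 0.0504] [[366.0, -46.0], [366.0, -69.0], [390.0, -68.0], [390.0, -46.0]]
usbblue 80 [ 472. -351.] [37. 12.] 87.2 z [0.0031 0.0085 0.0115] [[466.0, -369.0], [477.0, -370.0], [479.0, -333.0], [467.0, -332.0]]
batt 122 [450. -56.] [27. 25.] 15.2 z [0.0229 0.0401 0.0492] [[434.0, -47.0], [440.0, -71.0], [466.0, -64.0], [459.0, -40.0]]
fluid 181 [ 430. -163.] [24. 26.] 64.4 z [0.022  0.0409 0.0663] [[413.0, -168.0], [437.0, -180.0], [447.0, -158.0], [423.0, -147.0]]
[[ 0.904  0.427 -0.   ]
 [ 0.427 -0.904 -0.   ]
 [-0.     0.    -1.   ]]
```

View pics/box1.png

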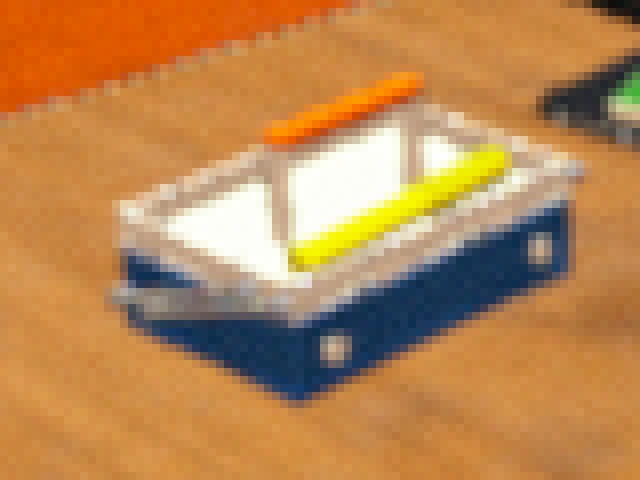

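The low-side arm pivot is on the world +y end in the crop, at (110,295) rising to the right. So box +y ≈ world +y, and the tray opens to the robot's left. Battery first: vertical pick.

```bash
R='python3 -m jog'
$R '[[0.3,1,0,0,0,-1,60],[0.3,1,0,0,0,-1,60],[0.3,1,0,0,0,-1,60],[0.3,1,0,0,0,-1,60],[0.3,1,0,0,0,-1,60]]' 20
$R '[[0.3,1,0,0,0,-1,60],[0.3,1,0,0,0,-1,60],[0.3,1,0,0,0,0,60],[0.3,1,0,0,0,0,60],[0.3,1,0,0,0,0,60]]'
$R '[[0.3,1,0,0,0,0,60],[0.3,1,0,0,0,0,60],[0.3,1,0,0,0,0,60],[0.3,1,0,0,0,0,60],[0.3,1,0,0,0,0,60]]'
$R '[[0.4,1,-0.5,0,0,0,60],[0.4,1,-0.5,0,0,0,60],[0.4,1,-0.5,0,0,0,60],[0.4,1,-0.5,0,0,0,60],[0.4,1,-0.5,0,0,0,60]]'
$R '[[0.1,0.6,0,0,0,0,60],[0,0.6,0,0,0,0,60],[0,0,0,0,0,0,60]]'
```

```text
clock: 1.8
tcp_pos: [0.3151, -0.4618, 0.2417]
orientation: [3.141, 0.059, 0.0]
wrist_force: [-0.2, 0.1, 0.2]
grip_width: 0.0561
grip_force: 0.0
clock: 2.3
tcp_pos: [0.3526, -0.3368, 0.2418]
orientation: [3.136, -0.187, 0.0]
wrist_force: [-0.2, -0.3, 0.0]
grip_width: 0.0526
grip_force: 0.0
clock: 2.8
tcp_pos: [0.39, -0.2119, 0.2418]
orientation: [3.135, -0.187, 0.001]
wrist_force: [0.3, 0.1, -0.0]
grip_width: 0.0522
grip_force: 0.0
clock: 3.3
tcp_pos: [0.4402, -0.0869, 0.1789]
orientation: [3.135, -0.187, 0.001]
wrist_force: [-0.5, 0.9, -0.3]
grip_width: 0.0521
grip_force: 0.0
clock: 3.6
tcp_pos: [0.4425, -0.0559, 0.1794]
orientation: [-3.136, 0.182, -0.001]
wrist_force: [0.4, 0.3, -0.1]
grip_width: 0.0523
grip_force: 0.0
```

```bash
cat > look.py <<'E'
import sys
from h import *
cam=sys.argv[1]; p,d=imaging.capture(cam); 
if sys.argv[2]!="-": cv2.imwrite(f"pics/{sys.argv[2]}.png",p)
np.savez("last.npz",p=p,d=d,P=cloud(cam,d))
for q in sys.argv[3:]:
    for r in models.pinpoint(cam,q): print(q,np.round(r["position"],4),round(r["conf"],2),np.round(proj(cam,r["position"])))
print(np.round(ctrl.get_state()["tcp_pos"],4))
E
python3 look.py wrist w1 battery_1
```

```text
battery_1 [ 0.4469 -0.0543  0.0013] 0.87 [315. 182.]
battery_1 [ 0.3759 -0.0641 -0.0006] 0.6 [332. 242.]
[ 0.4424 -0.0585  0.1795]
```

View pics/w1.png

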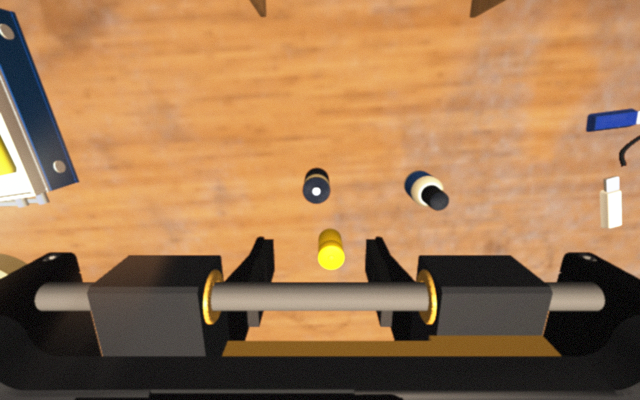

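The wrist view shows the dark cell at (315,185) and the yellow look-alike at (330,250). The fluid is at (427,190), and the blue and white sticks are at right. Battery confirmed at (0.447,-0.054).

```bash
R='python3 -m jog'
$R '[[0.2,0.17,0,0,0,0,60],[0,0,-1,0,0,0,60],[0,0,-1,0,0,0,60],[0,0,-1,0,0,0,60],[0,0,-1,0,0,0,60]]' 20
$R '[[0,0,-1,0,0,0,60],[0,0,-0.9,0,0,0,60],[0,0,0,0,0,0,30],[0,0,0,0,0,0,20],[0,0,0,0,0,0,10]]'
$R '[[0,0,0,0,0,0,10],[0,0,0,0,0,0,10],[0,0,0.5,0,0,0,10],[0,0,1,0,0,0,10],[0,0,0,0,0,0,10]]'
```

```text
clock: 4.2
tcp_pos: [0.4478, -0.0545, 0.0784]
orientation: [3.135, -0.19, 0.001]
wrist_force: [-0.6, 0.0, -0.4]
grip_width: 0.0524
grip_force: 0.0
clock: 4.7
tcp_pos: [0.4486, -0.054, 0.0329]
orientation: [3.135, -0.188, 0.004]
wrist_force: [-0.7, -0.2, 1.1]
grip_width: 0.0356
grip_force: 0.0
clock: 5.2
tcp_pos: [0.4499, -0.0539, 0.0726]
orientation: [3.135, -0.187, 0.01]
wrist_force: [0.6, 0.5, 0.3]
grip_width: 0.0251
grip_force: 20.0
```

```bash
R='python3 -m jog'
$R '[[0.8,-0.23,0,0,0,0,10],[0.8,-0.23,0,0,0,0,10],[0.8,-0.23,0,0,0,0,10],[0.8,-0.23,0,0,0,0,10],[0.85,-0.23,0,0,0,0,10]]'
$R '[[0,0,-0.8,0,0,0,10],[0,0,-0.5,0,0,0,10],[0,0,-0.25,0,0,0,10],[0,0,0,0,0,0,10]]'
$R '[[0,0,0,0,0,0,40],[0,0,0,0,0,0,60],[0,0,0,0,0,0,60],[0,0,0,0,0,0,60]]'
$R '[[0,0,0,-0.115,-0.99,0,60],[0,0,0,-0.115,-0.99,0,60],[0,0,0,-0.115,-0.99,0,60],[0,0,0,-0.115,-0.99,0,60],[0,0,0,-0.115,-0.99,0,60]]'
```

```text
clock: 5.7
tcp_pos: [0.549, -0.0828, 0.069]
orientation: [3.136, -0.187, -0.001]
wrist_force: [1.2, -0.4, -0.1]
grip_width: 0.0249
grip_force: 20.0
clock: 6.1
tcp_pos: [0.5481, -0.0824, 0.0311]
orientation: [3.135, -0.186, -0.001]
wrist_force: [-1.1, 0.1, 5.3]
grip_width: 0.025
grip_force: 20.0
clock: 6.5
tcp_pos: [0.5483, -0.0824, 0.0302]
orientation: [3.136, -0.187, -0.001]
wrist_force: [-0.4, -0.6, -0.2]
grip_width: 0.0481
grip_force: 0.0
clock: 7.0
tcp_pos: [0.5485, -0.0824, 0.0307]
orientation: [3.051, -0.182, 0.622]
wrist_force: [-0.8, -0.5, -1.2]
grip_width: 0.0524
grip_force: 0.0
```

```bash
R='python3 -m jog'
$R '[[0,0,0,-0.115,-0.99,0,60],[0,0,0,-0.115,-0.99,0,60],[0,0,0,-0.115,-0.99,0,60],[0,0,0,-0.115,-0.99,0,60],[0,0,0,-0.115,-0.99,0,60]]'
$R '[[0,0,0,-0.115,-0.99,0,60],[0,0,0,-0.115,-0.99,0,60],[0,0,-0.1,-0.115,-0.99,0,60],[0,0,-0.08,0,0,0,60],[0,0,0,0,0,0,60]]'
python3 look.py scene a1 battery_1
```

```text
clock: 7.5
tcp_pos: [0.5468, -0.0919, 0.0384]
orientation: [2.931, -0.184, 0.953]
wrist_force: [-0.4, -0.5, 0.6]
grip_width: 0.0519
grip_force: 0.0
clock: 8.0
tcp_pos: [0.5562, -0.0996, 0.0661]
orientation: [2.901, -0.186, 1.051]
wrist_force: [-0.0, 1.4, -0.0]
grip_width: 0.0523
grip_force: 0.0
battery_1 [ 0.3797 -0.0623 -0.0021] 0.76 [300. 262.]
battery_1 [ 0.547  -0.0837 -0.0008] 0.56 [345. 239.]
battery_1 [0.7522 0.0734 0.0024] 0.2 [345. 198.]
[ 0.5567 -0.0961  0.0659]
```

```bash
python3 - <<'E'
import cv2
cv2.imwrite("pics/a1c.png",cv2.resize(cv2.imread("pics/a1.png")[140:340,220:460],None,fx=3,fy=3,interpolation=3))
E
```

```text
(no output)
```

View pics/a1c.png

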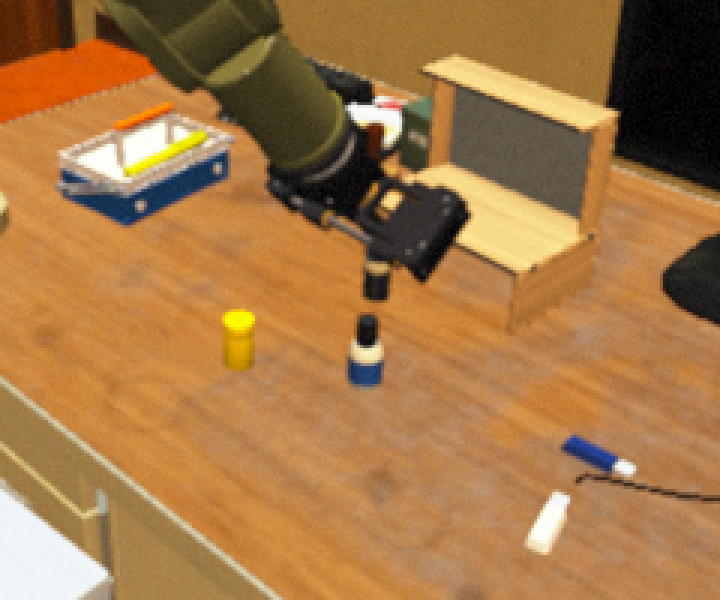

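The battery still stands at (376,275) with the gripper around it, but the arm ran out of range on the tilt. I'll check which joint is at its limit.

```bash
python3 - <<'E'
from h import *
from scipy.spatial.transform import Rotation as Ro
s=ctrl.get_state();print(s["joints"].round(3));M=Ro.from_rotvec(s["orientation"]).as_matrix();print(M.round(3), np.degrees(np.arccos(-M[2,2])))
E
```

```text
[ 1.471  0.113 -1.346  2.383  1.198  0.095 -2.691]
[[ 0.762 -0.124  0.635]
 [-0.091 -0.992 -0.084]
 [ 0.641  0.007 -0.768]] 39.84125749454173
```

j6 hit its lower limit at about 35–40° tilt, so holding it tilted won't reach. New plan: place it vertically at the mouth, then push it in with fingers tilted about 30°. First I'll lift clear and straighten up.

```bash
R='python3 -m jog'
$R '[[0,0,0.6,0,0,0,60],[0,0,1,0,0,0,60],[0,0,1,0,0,0,60],[0,0,1,0,0,0,60],[0,0,1,0,0,0,60]]'
$R '[[0,0,0,0.115,0.99,0,60],[0,0,0,0.115,0.99,0,60],[0,0,0,0.115,0.99,0,60],[0,0,0,0.115,0.99,0,60],[0,0,0,0.115,0.99,0,60]]'
$R '[[0,0,0,0.115,0.99,0,60],[0,0,0,0.115,0.99,0,60],[0,0,0,0.115,0.99,0,60],[0,0,0,0,0,0,60]]'
python3 look.py wrist - battery_1
python3 - <<'E'
from h import *
from scipy.spatial.transform import Rotation as Ro
s=ctrl.get_state();print(s["joints"].round(3));M=Ro.from_rotvec(s["orientation"]).as_matrix();print(M.round(3))
E
```

```text
clock: 8.6
tcp_pos: [0.5453, -0.1101, 0.0784]
orientation: [2.89, -0.194, 0.957]
wrist_force: [-0.2, -0.4, 0.1]
grip_width: 0.0524
grip_force: 0.0
clock: 9.1
tcp_pos: [0.5458, -0.1103, 0.0785]
orientation: [3.04, -0.184, 0.363]
wrist_force: [-0.1, 0.2, -0.1]
grip_width: 0.0522
grip_force: 0.0
clock: 9.5
tcp_pos: [0.5476, -0.1098, 0.078]
orientation: [3.077, -0.175, 0.003]
wrist_force: [0.6, 1.0, -0.8]
grip_width: 0.0522
grip_force: 0.0
battery_1 [ 0.551  -0.0824  0.0012] 0.57 [275. 218.]
battery_1 [ 0.594  -0.1161  0.0011] 0.25 [314. 155.]
[ 0.5457 -0.1105  0.078 ]
[ 0.976  0.457 -1.032  1.849  0.508  1.104 -1.939]
[[ 0.993 -0.114 -0.001]
 [-0.114 -0.992 -0.061]
 [ 0.006  0.061 -0.998]]
```

```bash
R='python3 -m jog'
$R '[[0,0,1,0.76,0,0,60],[0,0,1,0,0,0,60],[0,0,1,0,0,0,60],[0,0,1,0,0,0,60],[0,0,1,0,0,0,60]]'
$R '[[0,0.3,0.6,0,0,0,60],[0,0.4,0,0,0,0,60],[0,0.4,0,0,0,0,60]]'
cat > st.py <<'E'
from h import *
from scipy.spatial.transform import Rotation as Ro
s=ctrl.get_state();print(s["joints"].round(3));M=Ro.from_rotvec(s["orientation"]).as_matrix();print(M.round(3),np.degrees(np.arccos(-M[2,2])).round(1))
E
python3 st.py; python3 look.py wrist - battery_1
```

```text
clock: 10.1
tcp_pos: [0.5444, -0.1127, 0.2043]
orientation: [3.133, -0.185, -0.002]
wrist_force: [-0.3, 0.3, 0.7]
grip_width: 0.0526
grip_force: 0.0
clock: 10.4
tcp_pos: [0.5446, -0.0848, 0.218]
orientation: [3.134, -0.186, -0.004]
wrist_force: [-1.2, 0.5, -0.7]
grip_width: 0.0523
grip_force: 0.0
[ 1.104  0.313 -1.173  1.701  0.299  1.33  -1.815]
[[ 0.993 -0.119 -0.002]
 [-0.119 -0.993 -0.002]
 [-0.002  0.002 -1.   ]] 0.2
battery_1 [ 0.5474 -0.084  -0.0006] 0.92 [320. 174.]
battery_1 [ 0.3782 -0.0623 -0.0011] 0.92 [318. 299.]
[ 0.5443 -0.0835  0.2176]
```

```bash
R='python3 -m jog'
$R '[[0.15,0,-1,0,0,0,60],[0,0,-1,0,0,0,60],[0,0,-1,0,0,0,60],[0,0,-1,0,0,0,60],[0,0,-1,0,0,0,60]]'
$R '[[0,0,-1,0,0,0,60],[0,0,-1,0,0,0,60],[0,0,-0.45,0,0,0,60],[0,0,0,0,0,0,20],[0,0,0,0,0,0,10]]' 20
$R '[[0,0,0,0,0,0,10],[0,0,0,0,0,0,10],[0,0,0,0,0,0,10],[0,0,0.2,0,0,0,10]]'
$R '[[0.62,-0.07,0,0,0,0,10],[0.62,-0.07,0,0,0,0,10],[0,0,-0.15,0,0,0,10],[0,0,0,0,0,0,10]]'
python3 st.py
```

```text
clock: 11.0
tcp_pos: [0.548, -0.0862, 0.0914]
orientation: [3.135, -0.187, -0.006]
wrist_force: [0.7, -0.8, 0.5]
grip_width: 0.0519
grip_force: 0.0
clock: 11.5
tcp_pos: [0.5493, -0.0861, 0.0329]
orientation: [3.135, -0.188, -0.002]
wrist_force: [0.2, 0.3, 1.9]
grip_width: 0.0425
grip_force: 0.0
clock: 11.9
tcp_pos: [0.5487, -0.0866, 0.0377]
orientation: [3.134, -0.188, -0.003]
wrist_force: [0.4, -0.1, 0.2]
grip_width: 0.025
grip_force: 20.0
clock: 12.3
tcp_pos: [0.5799, -0.0899, 0.0337]
orientation: [3.135, -0.188, -0.003]
wrist_force: [0.3, 0.7, 0.1]
grip_width: 0.0249
grip_force: 20.0
[ 0.884  0.587 -0.975  1.795  0.554  1.062 -1.987]
[[ 0.993 -0.12  -0.002]
 [-0.12  -0.993 -0.001]
 [-0.002  0.001 -1.   ]] 0.1
```

```bash
R='python3 -m jog'
$R '[[0,0,0,0,0,0,40],[0,0,0,0,0,0,60],[0,0,0,0,0,0,60],[-0.5,0.06,0,0,0,0,60],[-1,0.115,0,0,0,0,60]]'
$R '[[-0.8,0.1,0,0,0,0,40],[0,0,0,-0.115,-0.99,0,16],[0,0,0,-0.115,-0.99,0,16],[0,0,0,-0.115,-0.99,0,16],[0,0,0,-0.115,-0.99,0,16]]'
$R '[[0,0,0,-0.115,-0.99,0,16],[0,0,0,-0.115,-0.99,0,16],[0,0,0,0,0,0,16]]'
python3 st.py; python3 look.py wrist - battery_1
```

```text
clock: 12.8
tcp_pos: [0.5433, -0.0854, 0.0341]
orientation: [3.135, -0.189, 0.0]
wrist_force: [-0.3, 0.5, 0.6]
grip_width: 0.0508
grip_force: 0.0
clock: 13.3
tcp_pos: [0.5222, -0.083, 0.0338]
orientation: [3.076, -0.185, 0.497]
wrist_force: [-0.2, -0.3, 0.8]
grip_width: 0.0202
grip_force: 0.0
clock: 13.6
tcp_pos: [0.5187, -0.0836, 0.0318]
orientation: [3.019, -0.181, 0.726]
wrist_force: [-0.2, 0.3, -0.6]
grip_width: 0.0143
grip_force: 0.0
[ 1.282  0.146 -1.193  2.325  0.452  0.315 -1.964]
[[ 0.884 -0.12   0.451]
 [-0.106 -0.993 -0.058]
 [ 0.455  0.003 -0.89 ]] 27.1
battery_1 [ 0.5763 -0.092  -0.0016] 0.57 [323. 183.]
[ 0.5222 -0.0836  0.0339]
```

```bash
R='python3 -m jog'
$R '[[0.4,-0.046,-0.15,0,0,0,16],[0.4,-0.046,-0.05,0,0,0,16],[0.3,-0.035,0,0,0,0,16],[0.3,-0.035,0,-0.06,-0.5,0,16],[0.3,-0.035,0,-0.06,-0.5,0,16]]'
$R '[[0.3,-0.035,0,-0.06,-0.5,0,16],[0.3,-0.035,0,0,0,0,16],[0.2,-0.023,0,0,0,0,16],[0,0,0,0,0,0,16]]'
python3 st.py
```

```text
clock: 14.2
tcp_pos: [0.5672, -0.0879, 0.0294]
orientation: [2.985, -0.181, 0.857]
wrist_force: [0.1, 0.1, 0.5]
grip_width: 0.0142
grip_force: 0.2
clock: 14.6
tcp_pos: [0.587, -0.0899, 0.0296]
orientation: [2.965, -0.178, 0.915]
wrist_force: [0.2, -0.2, 0.5]
grip_width: 0.0142
grip_force: 0.1
[ 0.821  0.213 -0.746  2.279  0.94   0.169 -2.45 ]
[[ 0.82  -0.119  0.56 ]
 [-0.1   -0.993 -0.066]
 [ 0.563 -0.002 -0.826]] 34.3
```

```bash
R='python3 -m jog'
$R '[[0.25,-0.03,0,0,0,0,16],[0.25,-0.03,0,0,0,0,16],[0,0,0,0,0,0,16]]'
python3 st.py
$R '[[-0.4,0.046,0,0,0,0,16],[-0.8,0.09,0,0,0,0,16],[-0.8,0.09,0.2,0.06,0.5,0,16],[-0.8,0.09,0.4,0.115,0.99,0,16],[-0.5,0.06,1,0.115,0.99,0,40]]'
$R '[[0,0,1,0.115,0.99,0,60],[0,0,1,0.115,0.99,0,60],[0,0,1,0.115,0.99,0,60],[0,0,1,0.115,0.99,0,60],[0,0,1,0.115,0.99,0,60]]'
python3 st.py; python3 look.py scene b1 battery_1 correction_fluid
```

```text
clock: 14.9
tcp_pos: [0.5987, -0.0922, 0.0293]
orientation: [2.964, -0.18, 0.915]
wrist_force: [-1.0, 0.2, -0.9]
grip_width: 0.0139
grip_force: 0.1
[ 0.8    0.237 -0.727  2.253  0.962  0.18  -2.465]
[[ 0.82  -0.121  0.56 ]
 [-0.1   -0.993 -0.067]
 [ 0.564 -0.001 -0.826]] 34.3
clock: 15.4
tcp_pos: [0.5227, -0.0879, 0.0581]
orientation: [3.025, -0.191, 0.672]
wrist_force: [0.1, -1.5, 0.6]
grip_width: 0.0168
grip_force: 0.0
clock: 15.9
tcp_pos: [0.526, -0.0897, 0.1866]
orientation: [3.115, -0.195, 0.068]
wrist_force: [-0.0, 0.5, -0.2]
grip_width: 0.0496
grip_force: 0.0
[ 1.219  0.26  -1.242  1.819  0.288  1.208 -1.802]
[[ 0.991 -0.125  0.042]
 [-0.124 -0.992 -0.022]
 [ 0.045  0.017 -0.999]] 2.7
battery_1 [ 0.3785 -0.0616 -0.0028] 0.63 [299. 262.]
correction_fluid [ 0.4288 -0.1582 -0.0034] 0.7 [340. 269.]
correction_fluid [0.5512 0.2509 0.0869] 0.28 [267. 179.]
[ 0.5282 -0.0885  0.1864]
```

```bash
python3 - <<'E'
import cv2
cv2.imwrite("pics/b1c.png",cv2.resize(cv2.imread("pics/b1.png")[160:310,280:460],None,fx=4,fy=4,interpolation=3))
E
```

```text
(no output)
```

View pics/b1c.png

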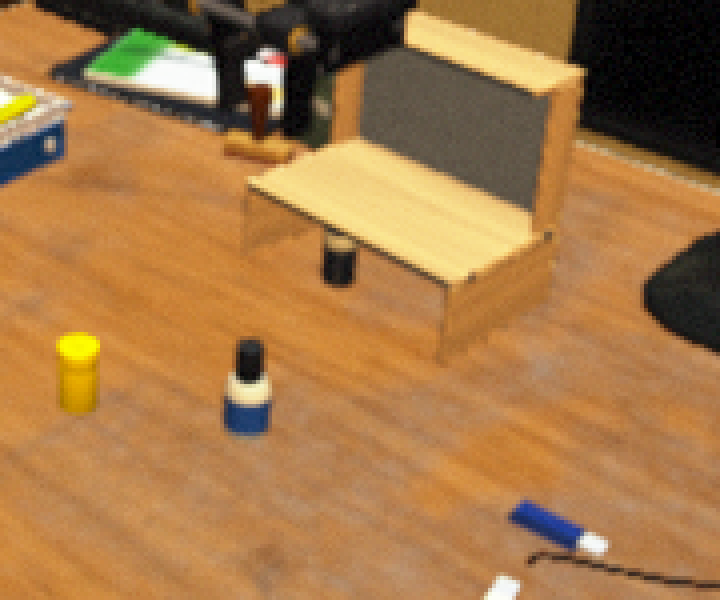

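The battery stands upright under the middle board at (340,258), its top hidden by the board edge. Next is the fluid at (248,390).

```bash
R='python3 -m jog'
$R '[[-0.98,-0.7,0,0.27,0.53,0,70],[-0.98,-0.7,0,0,0,0,70],[-0.98,-0.7,0,0,0,0,70],[-0.98,-0.7,0,0,0,0,70],[0,0,0,0,0,0,70]]'
python3 st.py; python3 look.py wrist - correction_fluid
```

```text
clock: 16.55
tcp_pos: [0.4236, -0.163, 0.1833]
orientation: [3.128, -0.209, -0.004]
wrist_force: [0.7, 0.2, 0.4]
grip_width: 0.0611
grip_force: 0.0
[ 1.658 -0.075 -1.287  1.959 -0.069  1.205 -1.307]
[[ 0.991 -0.133 -0.003]
 [-0.133 -0.991 -0.007]
 [-0.002  0.007 -1.   ]] 0.4
correction_fluid [ 0.432 -0.16   0.002] 0.96 [319. 180.]
[ 0.427  -0.1601  0.1842]
```

```bash
R='python3 -m jog'
$R '[[0.25,0.04,-1,0,0,0,70],[0,0,-1,0,0,0,70],[0,0,-1,0,0,0,70],[0,0,-1,0,0,0,70],[0,0,-1,0,0,0,70]]'
$R '[[0,0,-1,0,0,0,70],[0,0,-0.25,0,0,0,70],[0,0,0,0,0,0,70],[0,0,0,0,0,0,25],[0,0,0,0,0,0,15]]' 20
$R '[[0,0,0,0,0,0,15],[0,0,0,0,0,0,15],[0,0,0,0,0,0,15]]'
python3 st.py
```

```text
clock: 17.15
tcp_pos: [0.4357, -0.1556, 0.0584]
orientation: [-3.131, 0.19, -0.005]
wrist_force: [0.7, -1.1, 0.6]
grip_width: 0.061
grip_force: 0.0
clock: 17.65
tcp_pos: [0.4363, -0.1583, 0.0304]
orientation: [-3.135, 0.195, -0.008]
wrist_force: [0.2, -0.0, -0.5]
grip_width: 0.0516
grip_force: 0.0
clock: 17.95
tcp_pos: [0.4354, -0.1586, 0.0297]
orientation: [-3.135, 0.196, -0.006]
wrist_force: [-0.5, 0.2, 2.1]
grip_width: 0.0286
grip_force: 19.2
[ 1.332  0.358 -1.141  2.094  0.408  0.931 -1.731]
[[ 0.992 -0.125  0.004]
 [-0.125 -0.992 -0.   ]
 [ 0.004 -0.    -1.   ]] 0.2
```

```bash
R='python3 -m jog'
$R '[[0,0,0.5,0,0,0,15],[0,0,1,0,0,0,15],[0,0,1,0,0,0,15],[0,0,1,0,0,0,15],[0,0,0.8,0,0,0,15]]'
$R '[[0.9,0,0,0,0,0,15],[0.9,0.1,0,0,0,0,15],[0.9,0.1,0,0,0,0,15],[0.9,0.1,0,0,0,0,15],[0.9,0.1,0,0,0,0,15]]'
$R '[[0.9,0,0,0,0,0,15],[0.9,0,0,0,0,0,15],[0.5,0,0,0,0,0,15],[0,0,0,0,0,0,15]]'
python3 st.py
python3 -c "
from h import *
c=imaging.calibration('wrist');print(-np.array(c['R']).T@np.array(c['t']))"; python3 look.py wrist w3 upper_tier correction_fluid
```

```text
clock: 18.45
tcp_pos: [0.4358, -0.1578, 0.1386]
orientation: [-3.135, 0.194, -0.007]
wrist_force: [1.1, -0.2, -0.8]
grip_width: 0.029
grip_force: 20.0
clock: 18.95
tcp_pos: [0.5486, -0.1481, 0.1376]
orientation: [-3.134, 0.196, -0.006]
wrist_force: [-0.5, 0.7, 0.4]
grip_width: 0.0285
grip_force: 20.0
clock: 19.35
tcp_pos: [0.6066, -0.1475, 0.1376]
orientation: [-3.133, 0.194, -0.008]
wrist_force: [-0.1, 0.8, -0.1]
grip_width: 0.0289
grip_force: 20.0
[ 0.996  0.558 -1.063  1.622  0.505  1.261 -1.854]
[[ 0.992 -0.123  0.005]
 [-0.123 -0.992  0.003]
 [ 0.005 -0.003 -1.   ]] 0.3
[ 0.6873265  -0.15739418  0.28025505]
correction_fluid [ 0.605  -0.1475  0.1074] 0.75 [319. 246.]
[ 0.6046 -0.1482  0.1372]
```

View pics/w3.png

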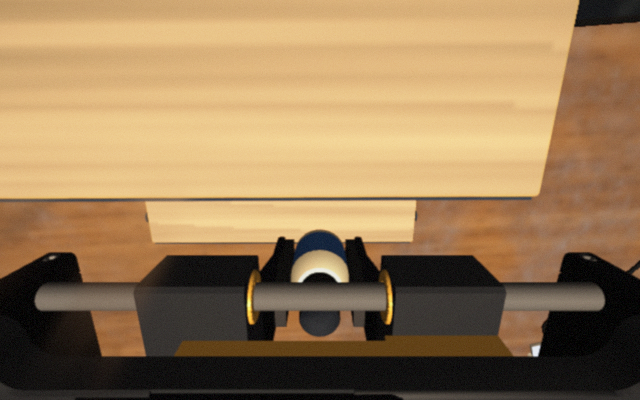

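The bottle is held at (320,265). The ledge strip runs from row 200 to row 242 and the roof edge is at row 198. I'll check the ledge and roof edge positions from the depth.

```bash
python3 - <<'E'
from h import *
f=np.load("last.npz");P=f["P"];d=f["d"]
for c in (170,200,230,260,400):
    col=P[:,c]; m=(d[:,c]>0)
    a=col[m&(abs(col[:,2]-.066)<.008)]; b=col[m&(abs(col[:,2]-.187)<.008)]
    print(c, a[-1].round(4) if len(a) else None, b[-1].round(4) if len(b) else None)
S=np.array([.592,-.118]);print([proj("wrist",[*(S+.0*np.array([.993,-.115])+y*np.array([.115,.993])),.066]) for y in(-.06,.02)])
E
```

```text
170 [ 0.6018 -0.0329  0.0635] [ 0.6482 -0.1069  0.1944]
200 [ 0.5993 -0.0558  0.0642] [ 0.6471 -0.1155  0.1931]
230 [ 0.5975 -0.0784  0.0645] [ 0.6462 -0.1252  0.1949]
260 [ 0.5943 -0.1005  0.0636] [ 0.6192 -0.1295  0.195 ]
400 [ 0.5814 -0.2051  0.0634] [ 0.6395 -0.1761  0.1942]
[(np.float64(362.6929446703824), np.float64(241.99898294076993)), (np.float64(255.1833268594882), np.float64(242.8285325486633))]
```

```bash
python3 - <<'E'
from h import *
f=np.load("last.npz");P=f["P"];d=f["d"]
S=np.array([.592,-.118]);
print([np.round(proj("wrist",[*(S+x*np.array([.993,-.115])),z])) for x,z in((.07,.187),(.07,.181),(.052,.187))])
print(P[100:205:8,230].round(3).tolist())
print(P[196:246:6,230].round(3).tolist())
E
```

```text
[array([227., 199.]), array([232., 194.]), array([232., 252.])]
[[0.691, -0.132, 0.186], [0.689, -0.131, 0.184], [0.687, -0.131, 0.186], [0.684, -0.131, 0.185], [0.682, -0.13, 0.186], [0.68, -0.13, 0.186], [0.678, -0.129, 0.186], [0.675, -0.129, 0.187], [0.673, -0.128, 0.185], [0.67, -0.128, 0.186], [0.668, -0.127, 0.186], [0.666, -0.127, 0.186], [0.663, -0.126, 0.185], [0.627, -0.084, 0.063]]
[[0.663, -0.126, 0.185], [0.628, -0.085, 0.065], [0.624, -0.084, 0.064], [0.619, -0.083, 0.065], [0.615, -0.082, 0.066], [0.61, -0.081, 0.065], [0.605, -0.08, 0.064], [0.601, -0.079, 0.065], [0.568, -0.054, -0.002]]
```

```bash
R='python3 -m jog'
$R '[[0,0,-0.7,0,0,0,15],[0,0,-0.5,0,0,0,15],[0,0,-0.3,0,0,0,15],[0,0,-0.1,0,0,0,15],[0,0,0,0,0,0,15]]'
$R '[[0,0,0,0,0,0,45],[0,0,0,0,0,0,70],[0,0,0,0,0,0,70],[0,0,0,0,0,0,70],[-0.5,0.06,0,0,0,0,70]]'
$R '[[-0.8,0.09,0,0,0,0,70],[-0.8,0.09,0,0,0,0,50],[-0.2,0.02,0,-0.115,-0.99,0,20],[0,0,0,-0.115,-0.99,0,20],[0,0,0,-0.115,-0.99,0,20]]'
$R '[[0,0,0,-0.115,-0.99,0,20],[0,0,0,-0.115,-0.99,0,20],[0,0,0,-0.115,-0.99,0,20],[0,0,0,0,0,0,20]]'
python3 st.py; python3 look.py wrist - correction_fluid
```

```text
clock: 20.0
tcp_pos: [0.6047, -0.1482, 0.0963]
orientation: [-3.134, 0.195, -0.004]
wrist_force: [-0.3, -0.5, -0.5]
grip_width: 0.0289
grip_force: 20.0
clock: 20.5
tcp_pos: [0.5938, -0.1466, 0.0971]
orientation: [-3.134, 0.195, -0.008]
wrist_force: [0.4, -0.2, 0.3]
grip_width: 0.0579
grip_force: 0.0
clock: 21.0
tcp_pos: [0.5479, -0.1415, 0.097]
orientation: [3.1, -0.192, 0.383]
wrist_force: [0.1, -0.3, -0.1]
grip_width: 0.0367
grip_force: 0.0
clock: 21.4
tcp_pos: [0.5444, -0.1424, 0.0947]
orientation: [3.019, -0.19, 0.735]
wrist_force: [-0.4, -1.3, -0.8]
grip_width: 0.0178
grip_force: 0.0
[ 1.602  0.099 -1.367  2.2    0.08   0.449 -1.501]
[[ 0.881 -0.125  0.456]
 [-0.112 -0.992 -0.056]
 [ 0.459 -0.001 -0.888]] 27.3
correction_fluid [ 0.6022 -0.1477  0.0672] 0.61 [318. 181.]
[ 0.5474 -0.1426  0.097 ]
```

```bash
R='python3 -m jog'
$R '[[0.8,-0.09,-0.08,0,0,0,20],[0.3,-0.035,0,0,0,0,20],[0.3,-0.035,0,0,0,0,20],[0.3,-0.035,0,0,0,0,20],[0.3,-0.035,0,0,0,0,20]]'
$R '[[0.3,-0.035,0,0,0,0,20],[0.3,-0.035,0,0,0,0,20],[0.3,-0.035,0,0,0,0,20],[0.3,-0.035,0,0,0,0,20],[0.3,-0.035,0,0,0,0,20]]'
python3 st.py
```

```text
clock: 22.0
tcp_pos: [0.5996, -0.1471, 0.0949]
orientation: [3.023, -0.187, 0.742]
wrist_force: [-0.1, -0.4, 0.2]
grip_width: 0.0173
grip_force: 0.2
clock: 22.5
tcp_pos: [0.636, -0.1518, 0.0947]
orientation: [3.022, -0.188, 0.742]
wrist_force: [-0.2, 0.1, -0.3]
grip_width: 0.0176
grip_force: 0.3
[ 1.124  0.325 -1.004  2.007  0.478  0.509 -1.85 ]
[[ 0.879 -0.122  0.46 ]
 [-0.111 -0.992 -0.052]
 [ 0.463 -0.005 -0.886]] 27.6
```

```bash
R='python3 -m jog'
$R '[[0.3,-0.035,0,0,0,0,20],[0.3,-0.035,0,0,0,0,20],[0,0,0,0,0,0,20]]'
$R '[[-0.4,0.046,0,0,0,0,20],[-0.8,0.09,0,0,0,0,20],[-0.8,0.09,0,0,0,0,20],[-0.8,0.09,0.2,0.115,0.99,0,20],[-0.5,0.06,0.8,0.115,0.99,0,40]]'
$R '[[0,0.5,1,0.115,0.99,0,60],[0,0.5,1,0.115,0.99,0,60],[0,0.5,1,0.115,0.99,0,60],[0,0.5,1,0.115,0.99,0,60]]'
python3 st.py; python3 look.py scene c1 correction_fluid battery_1 tray_handle usb_stick
python3 - <<'E'
import cv2
cv2.imwrite("pics/c1c.png",cv2.resize(cv2.imread("pics/c1.png")[150:320,230:470],None,fx=3,fy=3,interpolation=3))
E
```

```text
clock: 22.8
tcp_pos: [0.6514, -0.1536, 0.0952]
orientation: [3.022, -0.188, 0.744]
wrist_force: [-0.6, -0.1, -0.2]
grip_width: 0.0175
grip_force: 0.0
clock: 23.3
tcp_pos: [0.5622, -0.1438, 0.1169]
orientation: [3.082, -0.192, 0.485]
wrist_force: [1.0, -0.8, 0.1]
grip_width: 0.0208
grip_force: 0.0
clock: 23.7
tcp_pos: [0.5666, -0.094, 0.2212]
orientation: [3.135, -0.196, 0.0]
wrist_force: [0.7, 0.7, -0.1]
grip_width: 0.048
grip_force: 0.0
[ 1.04   0.36  -1.124  1.644  0.332  1.348 -1.829]
[[ 0.992 -0.125  0.   ]
 [-0.125 -0.992 -0.   ]
 [ 0.     0.    -1.   ]] 0.0
correction_fluid [ 0.678  -0.1572  0.0619] 0.62 [392. 212.]
correction_fluid [0.5536 0.2529 0.0022] 0.45 [268. 201.]
battery_1 [ 0.3813 -0.0635 -0.0067] 0.49 [300. 263.]
battery_1 [ 0.621  -0.0951  0.0007] 0.47 [363. 230.]
tray_handle [0.5557 0.2532 0.0876] 0.86 [267. 178.]
usb_stick [ 0.4732 -0.3544 -0.0023] 0.44 [417. 294.]
usb_stick [ 0.3876 -0.3605  0.0018] 0.42 [401. 314.]
[ 0.5666 -0.0943  0.2188]
```

View pics/c1c.png

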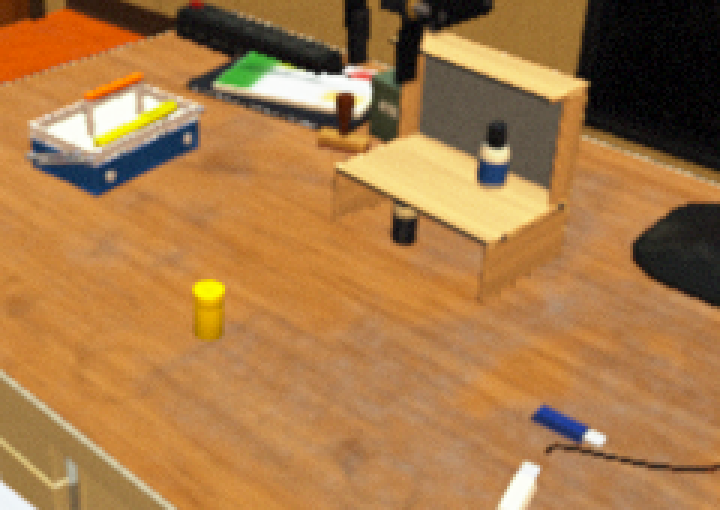

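The bottle stands under the roof at (494,155) and the battery under the board at (403,225). Nothing else moved. Now to the tray handle at (113,87).

```bash
R='python3 -m jog'
$R '[[0,1,0,0,0,0.75,50],[0,1,0,0,0,0.75,50],[0,1,0,0,0,0.75,50],[0,1,0,0,0,0,50],[0,1,0,0,0,0,50]]'
$R '[[0,1,0,0,0,0,50],[0,1,0,0,0,0,50],[0,1,0,0,0,0,50],[0,1,0,0,0,0,50],[-0.2,1,0,0,0,0,50]]'
$R '[[-0.2,1,0,0,0,0,50],[0,1,0,0,0,0,50],[0,1,0,0,0,0,50],[0,0.7,0,0,0,0,50],[0,0,0,0,0,0,50]]'
python3 st.py; python3 look.py wrist w4 tray_handle
python3 - <<'E'
from h import *
f=np.load("last.npz");P=f["P"];H,S,V=cv2.split(cv2.cvtColor(f["p"],cv2.COLOR_BGR2HSV))
for n,m in(("handle",(H<16)&(S>200)&(P[...,2]>.075)&(P[...,2]<.11)),("hl",(H>25)&(H<34)&(S>180)&(P[...,2]>.03)&(P[...,2]<.08))):
    q=P[m&(f["d"]>0)];r=cv2.minAreaRect((q[:,:2]*1000).astype(np.float32));print(n,len(q),r,np.median(q[:,2]))
E
```

```text
clock: 24.45
tcp_pos: [0.5664, 0.0335, 0.2193]
orientation: [-3.139, -0.093, -0.004]
wrist_force: [0.1, 1.0, 0.5]
grip_width: 0.0435
grip_force: 0.0
clock: 24.95
tcp_pos: [0.5614, 0.1583, 0.2193]
orientation: [-3.139, -0.093, -0.005]
wrist_force: [0.9, 0.1, 0.6]
grip_width: 0.0434
grip_force: 0.0
clock: 25.45
tcp_pos: [0.5548, 0.253, 0.2197]
orientation: [-3.137, -0.101, -0.004]
wrist_force: [-0.2, 0.7, 0.8]
grip_width: 0.0433
grip_force: 0.0
[ 0.399  0.473 -1.145  1.561  0.434  1.386 -2.291]
[[ 0.998  0.064  0.002]
 [ 0.064 -0.998  0.004]
 [ 0.003 -0.003 -1.   ]] 0.2
tray_handle [0.5503 0.2539 0.085 ] 0.91 [314. 204.]
tray_handle [ 5.549e-01  2.506e-01 -5.000e-04] 0.64 [318. 179.]
[0.5566 0.249  0.2195]
handle 100 ((557.4480590820312, 249.1793212890625), (79.8248291015625, 7.405719757080078), 1.368367075920105) 0.08924553577528949
hl 1432 ((561.1024780273438, 221.21620178222656), (121.70500183105469, 13.83788776397705), 3.436182975769043) 0.05382857148877575
```

View pics/w4.png

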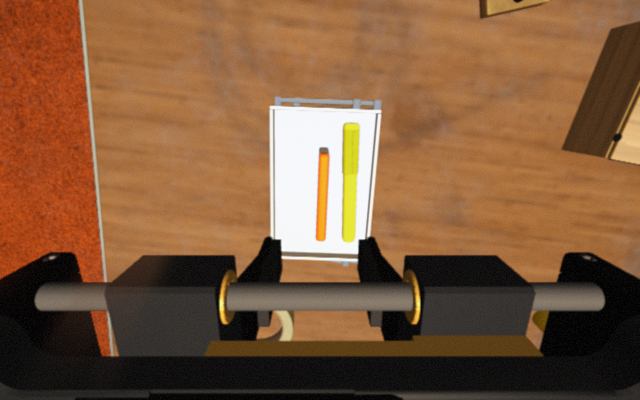

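Handle at (322,195) and highlighter at (350,180), right beside it. Gripping the handle.

```bash
R='python3 -m jog'
$R '[[0.1,0.05,-1,0,0,0,50],[0,0,-1,0,0,0,50],[0,0,-1,0,0,0,50],[0,0,-1,0,0,0,50],[0,0,-1,0,0,0,50]]'
$R '[[0,0,-0.34,0,0,0,50],[0,0,0,0,0,0,50],[0,0,0,0,0,0,10],[0,0,0,0,0,0,0],[0,0,0,0,0,0,0]]' 40
$R '[[0,0,0,0,0,0,0],[0,0,0,0,0,0,0],[0,0,0,0,0,0,0]]'
$R '[[-0.01,0.15,0.31,0,0,0,0],[-0.01,0.15,0.31,0,0,0,0],[-0.02,0.41,0.54,0,0,0,0],[0,0,0,0,0,0,0]]'
python3 st.py
```

```text
clock: 26.05
tcp_pos: [0.5604, 0.2477, 0.0937]
orientation: [-3.14, -0.085, -0.005]
wrist_force: [-0.5, -0.5, -0.2]
grip_width: 0.0434
grip_force: 0.0
clock: 26.55
tcp_pos: [0.5609, 0.2499, 0.0876]
orientation: [-3.138, -0.087, -0.008]
wrist_force: [0.4, 0.4, -0.1]
grip_width: 0.0271
grip_force: 0.0
clock: 26.85
tcp_pos: [0.5603, 0.2516, 0.0869]
orientation: [-3.136, -0.088, -0.007]
wrist_force: [1.1, 4.4, -0.4]
grip_width: 0.0095
grip_force: 40.0
clock: 27.25
tcp_pos: [0.5598, 0.2699, 0.1166]
orientation: [-3.136, -0.089, -0.009]
wrist_force: [3.2, 5.0, -5.4]
grip_width: 0.0092
grip_force: 40.0
[ 0.312  0.578 -1.065  1.652  0.532  1.226 -2.381]
[[ 0.998  0.057  0.006]
 [ 0.057 -0.998  0.005]
 [ 0.006 -0.005 -1.   ]] 0.4
```

Direction confirmed; forces are small. Continuing the arc.

```bash
R='python3 -m jog'
$R '[[-0.02,0.51,0.45,0,0,0,0],[-0.03,0.59,0.34,0,0,0,0],[-0.03,0.67,0.21,0,0,0,0],[-0.03,0.67,0.08,0,0,0,0]]'
$R '[[-0.03,0.68,-0.05,0,0,0,0],[-0.03,0.65,-0.19,0,0,0,0],[-0.03,0.6,-0.31,0,0,0,0],[0,0,0,0,0,0,0]]'
python3 st.py
```

```text
clock: 27.65
tcp_pos: [0.5581, 0.3268, 0.1428]
orientation: [3.138, 0.083, 0.008]
wrist_force: [4.5, -0.9, -5.1]
grip_width: 0.0093
grip_force: 40.0
clock: 28.05
tcp_pos: [0.5567, 0.3782, 0.1289]
orientation: [-3.137, -0.087, -0.013]
wrist_force: [5.8, 2.7, -0.2]
grip_width: 0.0096
grip_force: 40.0
[ 0.073  0.658 -1.025  1.504  0.578  1.297 -2.528]
[[ 0.998  0.056  0.008]
 [ 0.056 -0.998  0.003]
 [ 0.008 -0.003 -1.   ]] 0.5
```

```bash
R='python3 -m jog'
$R '[[-0.08,0.53,-0.42,0,0,0,0],[-0.05,0.43,-0.52,0,0,0,0],[-0.02,0.13,-0.2,0,0,0,0],[0,0,0,0,0,0,0]]'
$R '[[0,0,0,0,0,0,20],[0,0,0,0,0,0,40],[0,0,0,0,0,0,50],[0,0,0,0,0,0,50]]'
python3 st.py
```

```text
clock: 28.45
tcp_pos: [0.5557, 0.4046, 0.1012]
orientation: [-3.136, -0.083, -0.019]
wrist_force: [10.6, 4.8, -1.0]
grip_width: 0.0093
grip_force: 40.0
clock: 28.85
tcp_pos: [0.5498, 0.4038, 0.1]
orientation: [-3.14, -0.089, -0.004]
wrist_force: [0.6, -0.2, -0.3]
grip_width: 0.0338
grip_force: 0.0
[ 0.009  0.703 -0.997  1.498  0.606  1.27  -2.575]
[[ 0.998  0.056  0.002]
 [ 0.056 -0.998  0.001]
 [ 0.002 -0.    -1.   ]] 0.1
```

```bash
R='python3 -m jog'
$R '[[0,0,0.6,0,0,0,50],[0,0,1,0,0,0,50],[0,0,1,0,0,0,50],[0,0,1,0,0,0,50],[0,-0.5,1,0,0,0,50]]'
$R '[[-0.1,-1,0,0,0,1,50],[-0.1,-1,0,0,0,1,50],[-0.1,-1,0,0,0,1,50],[-0.1,-1,0,0,0,1,50],[-0.1,-1,0,0,0,1,50]]'
$R '[[-0.1,-1,0,0,0,1,50],[-0.1,-1,0,0,0,1,50],[-0.1,-1,0,0,0,1,50],[-0.1,-1,0,0,0,1,50],[-0.1,-1,0,0,0,1,50]]'
$R '[[-0.1,-1,0,0,0,1,50],[-0.1,-1,0,0,0,1,50],[-0.1,-1,0,0,0,1,50],[-0.1,-1,0,0,0,1,50],[-0.1,-1,0,0,0,1,50]]'
$R '[[-0.1,-1,0,0,0,1,50],[-0.1,-1,0,0,0,1,50],[-0.1,-1,0,0,0,1,50],[-0.1,-1,0,0,0,1,50],[-0.1,-1,0,0,0,0,50]]'
python3 st.py; python3 look.py scene d1 usb_stick tray_handle box
python3 look.py top d2 usb_stick
python3 - <<'E'
import cv2,numpy as np
a=cv2.imread("pics/d1.png")[150:330,180:470];b=cv2.imread("pics/d2.png")[130:310,150:440]
cv2.imwrite("pics/dc.png",np.vstack([cv2.resize(x,None,fx=1.66*1,fy=1.66,interpolation=3) for x in(a,b)]))
E
```

```text
clock: 29.35
tcp_pos: [0.5492, 0.3932, 0.2175]
orientation: [-3.137, -0.092, -0.005]
wrist_force: [0.4, 0.4, 0.0]
grip_width: 0.0427
grip_force: 0.0
clock: 29.85
tcp_pos: [0.5376, 0.2656, 0.2162]
orientation: [-3.058, -0.715, -0.006]
wrist_force: [-0.1, 0.1, 1.0]
grip_width: 0.0437
grip_force: 0.0
clock: 30.35
tcp_pos: [0.5252, 0.1407, 0.216]
orientation: [-2.854, -1.308, -0.004]
wrist_force: [-0.3, -1.1, -0.2]
grip_width: 0.043
grip_force: 0.0
clock: 30.85
tcp_pos: [0.5127, 0.0158, 0.216]
orientation: [-2.537, -1.85, -0.002]
wrist_force: [0.7, 0.0, 0.5]
grip_width: 0.0438
grip_force: 0.0
clock: 31.35
tcp_pos: [0.5003, -0.1092, 0.216]
orientation: [-2.212, -2.228, -0.001]
wrist_force: [-0.3, -0.2, -1.0]
grip_width: 0.0433
grip_force: 0.0
[ 1.381  0.247 -1.353  1.79   0.248  1.306 -0.024]
[[-0.007  1.    -0.001]
 [ 1.     0.007  0.002]
 [ 0.002 -0.001 -1.   ]] 0.1
usb_stick [ 0.475  -0.3547  0.0008] 0.72 [418. 293.]
usb_stick [ 0.3895 -0.3579 -0.0012] 0.66 [401. 314.]
box [ 0.5532  0.2532 -0.0014] 0.57 [268. 202.]
[ 0.5005 -0.1084  0.2157]
usb_stick [ 0.3872 -0.3653 -0.0029] 0.43 [433. 255.]
usb_stick [ 0.4772 -0.3576  0.002 ] 0.41 [431. 224.]
[ 0.5007 -0.1071  0.2156]
```

View pics/dc.png

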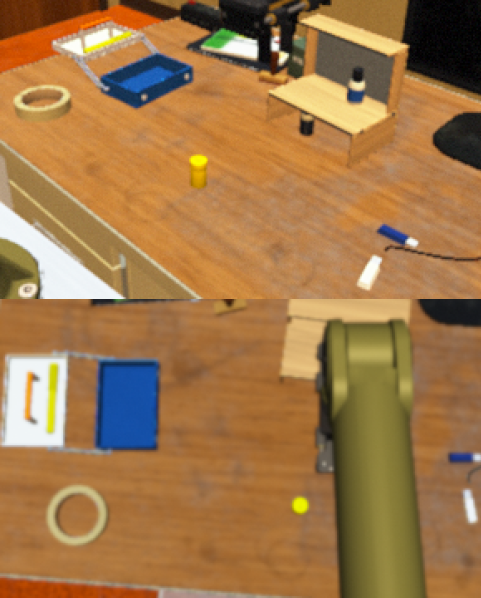

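The tray is fully open on the left with the highlighter in it, and the compartment is empty. The blue stick is at (397,236), unmoved, and the white look-alike is below it.

```bash
R='python3 -m jog'
$R '[[-0.1,-1,0,0,0,0,50],[-0.1,-1,0,0,0,0,50],[-0.1,-1,0,0,0,0,50],[-0.1,-1,0,0,0,0,50],[-0.1,-1,0,0,0,0,50]]'
$R '[[-0.1,-1,0,0,0,0,50],[-0.1,-1,0,0,0,0,50],[-0.1,-1,-0.5,0,0,0,50],[-0.1,-1,-0.5,0,0,0,50],[-0.1,-0.9,-0.5,0,0,0,50]]'
python3 st.py; python3 look.py wrist w5 usb_stick
python3 - <<'E'
from h import *
f=np.load("last.npz");P=f["P"];H,S,V=cv2.split(cv2.cvtColor(f["p"],cv2.COLOR_BGR2HSV))
m=((H>100)&(H<130)&(S>130)&(V>60)&(abs(P[...,2]-.006)<.012)&(f["d"]>0)).astype(np.uint8)
n,l,st,_=cv2.connectedComponentsWithStats(m);q=P[l==1+np.argmax(st[1:,4])]
r=cv2.minAreaRect((q[:,:2]*1000).astype(np.float32));print(len(q),r,cv2.boxPoints(r))
E
```

```text
clock: 32.15
tcp_pos: [0.4884, -0.233, 0.2154]
orientation: [-2.211, -2.228, -0.002]
wrist_force: [0.4, -0.5, 1.3]
grip_width: 0.0433
grip_force: 0.0
clock: 32.65
tcp_pos: [0.4754, -0.3579, 0.1771]
orientation: [-2.214, -2.224, -0.002]
wrist_force: [-0.8, -0.3, -0.0]
grip_width: 0.0439
grip_force: 0.0
[ 1.497  0.49  -1.155  1.646  0.458  1.315  0.269]
[[-0.005  1.    -0.001]
 [ 1.     0.005  0.003]
 [ 0.003 -0.001 -1.   ]] 0.2
usb_stick [ 0.4754 -0.3542  0.0009] 0.78 [322. 182.]
usb_stick [ 0.3882 -0.3595 -0.0011] 0.76 [239. 187.]
[ 0.4733 -0.3601  0.1753]
536 ((472.3525390625, -354.0385437011719), (13.604632377624512, 41.113590240478516), 0.31880804896354675) [[ 465.43594 -333.5199 ]
 [ 465.6647  -374.63287]
 [ 479.26913 -374.5572 ]
 [ 479.04037 -333.4442 ]]
```

View pics/w5.png

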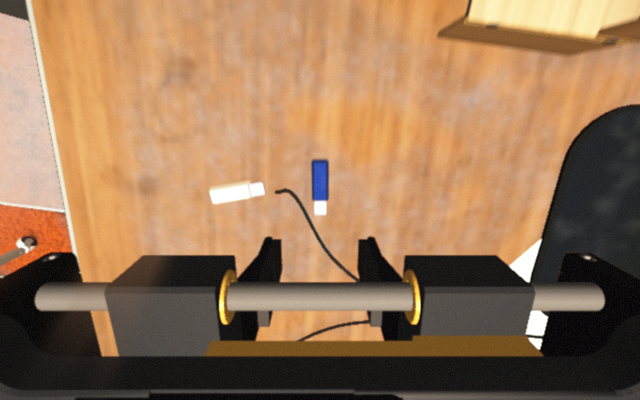

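The blue stick is centred at (320,180) with its plug end down at (320,208). The white look-alike is at (237,190). Grasping the blue body.

```bash
R='python3 -m jog'
$R '[[-0.03,0.2,-1,0,0,0,40],[0,0,-1,0,0,0,40],[0,0,-1,0,0,0,40],[0,0,-1,0,0,0,40],[0,0,-1,0,0,0,40]]'
$R '[[0,0,-0.7,0,0,0,40],[0,0,0,0,0,0,40],[0,0,-0.4,0,0,0,40],[0,0,0,0,0,0,40]]' 20
python3 st.py
```

```text
clock: 33.25
tcp_pos: [0.4754, -0.3504, 0.0522]
orientation: [-2.213, -2.226, -0.003]
wrist_force: [-0.1, 0.1, 1.0]
grip_width: 0.0348
grip_force: 0.0
clock: 33.65
tcp_pos: [0.4749, -0.3511, 0.025]
orientation: [-2.214, -2.225, -0.002]
wrist_force: [-0.5, -0.3, 0.3]
grip_width: 0.0348
grip_force: 0.0
[ 1.394  0.639 -1.022  1.789  0.614  1.075  0.155]
[[-0.005  1.    -0.001]
 [ 1.     0.005  0.003]
 [ 0.003 -0.001 -1.   ]] 0.2
```

```bash
R='python3 -m jog'
$R '[[-0.06,0,-0.12,0,0,0,40],[0,0,0,0,0,0,15],[0,0,0,0,0,0,5],[0,0,0,0,0,0,5],[0,0,0,0,0,0,5]]' 20
$R '[[0,0,0,0,0,0,5],[0,0,0,0,0,0,5],[0,0,0.5,0,0,0,5],[0,0,1,0,0,0,5],[0,0,1,0,0,0,5]]'
$R '[[0,0,1,0,0,0,5],[0,0,1,0,0,0,5],[0,0.5,1,0,0,0,5],[0,1,0.5,0,0,0,5]]'
```

```text
clock: 34.15
tcp_pos: [0.4734, -0.3513, 0.0225]
orientation: [-2.214, -2.225, -0.002]
wrist_force: [0.5, 0.3, 1.5]
grip_width: 0.0178
grip_force: 20.0
clock: 34.65
tcp_pos: [0.473, -0.3506, 0.0855]
orientation: [-2.212, -2.224, -0.003]
wrist_force: [1.1, 0.1, -0.2]
grip_width: 0.0175
grip_force: 20.0
clock: 35.05
tcp_pos: [0.4739, -0.3153, 0.1748]
orientation: [2.22, 2.223, 0.003]
wrist_force: [0.2, -0.6, 0.2]
grip_width: 0.0177
grip_force: 20.0
```

```bash
R='python3 -m jog'
$R '[[0.05,1,0.2,0,0,0,5],[0.05,1,0.2,0,0,0,5],[0.05,1,0.2,0,0,0,5],[0.05,1,0.2,0,0,0,5],[0.05,1,0,0,0,0,5]]'
$R '[[0.05,1,0,0,0,0,5],[0.05,1,0,0,0,0,5],[0.05,1,0,0,0,0,5],[0.05,1,0,0,0,0,5],[0.05,1,0,0,0,0,5]]'
$R '[[0.23,1,0,0,0,0,5],[0.23,1,0,0,0,0,5],[0.23,1,0,0,0,0,5],[0.23,1,0,0,0,0,5],[0.23,1,0,0,0,0,5]]'
$R '[[0.23,1,0,0,0,0,5],[0.23,1,0,0,0,0,5],[0.23,1,0,0,0,0,5],[0.23,1,0,0,0,0,5],[0.23,1,0,0,0,0,5]]'
$R '[[0.23,1,0,0,0,0,5],[0.23,0.8,0,0,0,0,5],[0,0,0,0,0,0,5]]'
python3 st.py; python3 look.py wrist w6 box
python3 - <<'E'
from h import *
f=np.load("last.npz");P=f["P"];H,S,V=cv2.split(cv2.cvtColor(f["p"],cv2.COLOR_BGR2HSV))
m=((H>100)&(H<130)&(S>130)&(P[...,2]>-.005)&(P[...,2]<.045)&(P[...,0]>.45)&(P[...,0]<.66)&(P[...,1]>.17)&(P[...,1]<.33)&(f["d"]>0))
q=P[m];print(len(q),cv2.minAreaRect((q[:,:2]*1000).astype(np.float32)))
E
```

```text
clock: 35.55
tcp_pos: [0.4799, -0.1872, 0.1931]
orientation: [-2.214, -2.226, -0.002]
wrist_force: [0.1, -0.4, -1.2]
grip_width: 0.0175
grip_force: 20.0
clock: 36.05
tcp_pos: [0.4856, -0.0616, 0.1921]
orientation: [-2.214, -2.225, -0.002]
wrist_force: [-0.2, -0.3, -1.3]
grip_width: 0.0177
grip_force: 20.0
clock: 36.55
tcp_pos: [0.5143, 0.0633, 0.1921]
orientation: [-2.214, -2.225, -0.002]
wrist_force: [-0.6, 0.5, 0.1]
grip_width: 0.0175
grip_force: 20.0
clock: 37.05
tcp_pos: [0.5429, 0.1883, 0.192]
orientation: [-2.213, -2.224, -0.002]
wrist_force: [0.3, -0.1, 0.5]
grip_width: 0.0171
grip_force: 20.0
clock: 37.35
tcp_pos: [0.5534, 0.2359, 0.1923]
orientation: [-2.206, -2.228, -0.005]
wrist_force: [0.5, -0.2, -0.4]
grip_width: 0.0178
grip_force: 20.0
[ 0.443  0.485 -1.153  1.614  0.447  1.338 -0.762]
[[-0.01   1.    -0.002]
 [ 1.     0.01   0.006]
 [ 0.006 -0.002 -1.   ]] 0.4
box [ 5.554e-01  2.546e-01 -4.000e-04] 0.88 [321. 163.]
[0.554  0.232  0.1919]
16691 ((554.2086181640625, 249.66339111328125), (159.39303588867188, 105.80767059326172), 1.3495646715164185)
```

View pics/w6.png

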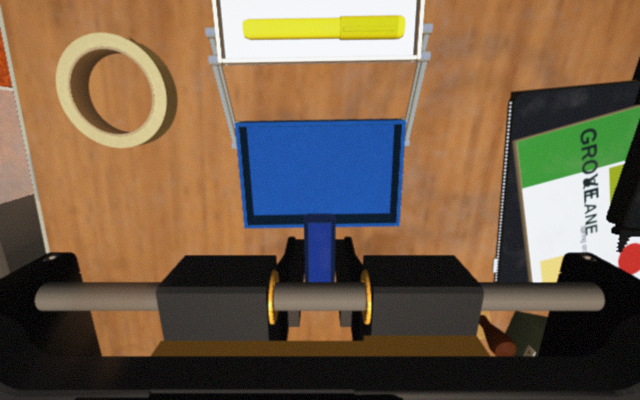

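Compartment centred; the stick is held at (320,250). Lowering it in.

```bash
R='python3 -m jog'
$R '[[0.03,0.9,0,0,0,0,5],[0,0,-1,0,0,0,5],[0,0,-1,0,0,0,5],[0,0,-1,0,0,0,5],[0,0,-1,0,0,0,5]]'
$R '[[0,0,-1,0,0,0,5],[0,0,-0.8,0,0,0,5],[0,0,-0.4,0,0,0,5],[0,0,-0.25,0,0,0,5],[0,0,0,0,0,0,5]]'
$R '[[0,0,0,0,0,0,15],[0,0,0,0,0,0,30],[0,0,0,0,0,0,40],[0,0,0,0,0,0,40]]'
$R '[[0,0,0.5,0,0,0,40],[0,0,1,0,0,0,40],[0,0,1,0,0,0,40],[0,0,1,0,0,0,40],[0,0,1,0,0,0,40]]'
$R '[[0,0,1,0,0,0,45],[0,0,1,0,0,0,50],[0,0,0.5,0,0,0,50]]'
python3 st.py; python3 look.py wrist w7 usb_stick tray_handle
```

```text
clock: 37.95
tcp_pos: [0.5557, 0.2518, 0.0911]
orientation: [-2.217, -2.223, -0.001]
wrist_force: [0.2, 0.0, -0.0]
grip_width: 0.0179
grip_force: 20.0
clock: 38.45
tcp_pos: [0.5555, 0.2536, 0.0306]
orientation: [-2.214, -2.224, -0.002]
wrist_force: [0.6, 0.4, 0.2]
grip_width: 0.0175
grip_force: 20.0
clock: 38.85
tcp_pos: [0.5558, 0.254, 0.0313]
orientation: [-2.214, -2.225, -0.003]
wrist_force: [0.2, 1.0, 0.1]
grip_width: 0.0315
grip_force: 0.0
clock: 39.35
tcp_pos: [0.5554, 0.2542, 0.1454]
orientation: [-2.214, -2.225, -0.003]
wrist_force: [0.8, -0.3, -0.0]
grip_width: 0.0351
grip_force: 0.0
clock: 39.65
tcp_pos: [0.5561, 0.2549, 0.2091]
orientation: [-2.214, -2.226, -0.008]
wrist_force: [0.4, 0.2, -0.4]
grip_width: 0.0423
grip_force: 0.0
[ 0.397  0.491 -1.15   1.571  0.452  1.372 -0.792]
[[-0.005  1.     0.002]
 [ 1.     0.005  0.005]
 [ 0.005  0.002 -1.   ]] 0.3
usb_stick [0.5568 0.2489 0.0051] 0.79 [319. 186.]
tray_handle [0.5471 0.4082 0.0989] 0.79 [308.  -3.]
[0.5556 0.254  0.2064]
```

View pics/w7.png

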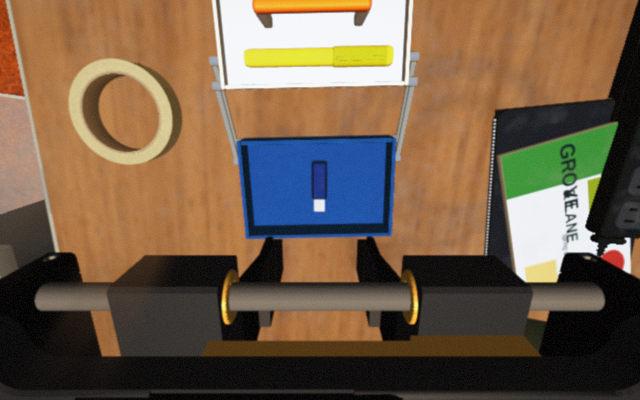

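The stick lies flat in the compartment at (319,186). Back to the tray handle to swing it shut.

```bash
R='python3 -m jog'
$R '[[0,0.4,0,0,0,-1,50],[0,0.4,0,0,0,-1,50],[0,0.4,0,0,0,-1,50],[0,0.4,0,0,0,-1,50],[0,0.4,0,0,0,-1,50]]'
$R '[[0,0.4,0,0,0,-1,50],[0,0.4,0,0,0,-1,50],[0,0.4,0,0,0,-1,50],[0,0.4,0,0,0,-1,50],[0,0.4,0,0,0,-1,50]]'
$R '[[0,0.4,0,0,0,-1,50],[0,0.4,0,0,0,-1,50],[0,0.4,0,0,0,-1,50],[0,0.4,0,0,0,-1,50],[0,0.4,0,0,0,-1,50]]'
$R '[[-0.1,0,0,0,0,-1,50],[-0.1,0,0,0,0,-1,50],[0,0,0,0,0,-1,50],[0,0,0,0,0,-1,50],[0,0,0,0,0,0,50]]'
python3 st.py; python3 look.py wrist - tray_handle
python3 - <<'E'
from h import *
f=np.load("last.npz");P=f["P"];H,S,V=cv2.split(cv2.cvtColor(f["p"],cv2.COLOR_BGR2HSV))
m=(H<16)&(S>200)&(P[...,2]>.085)&(P[...,2]<.12)&(f["d"]>0)
q=P[m];r=cv2.minAreaRect((q[:,:2]*1000).astype(np.float32));print(len(q),r,np.median(q[:,2]))
E
```

```text
clock: 40.3
tcp_pos: [0.5548, 0.3036, 0.2038]
orientation: [-2.615, -1.736, 0.001]
wrist_force: [-1.0, -0.1, -0.2]
grip_width: 0.0434
grip_force: 0.0
clock: 40.8
tcp_pos: [0.5548, 0.3536, 0.2037]
orientation: [-2.908, -1.183, 0.001]
wrist_force: [0.6, -0.8, 0.8]
grip_width: 0.0433
grip_force: 0.0
clock: 41.3
tcp_pos: [0.5548, 0.4036, 0.2036]
orientation: [-3.087, -0.582, -0.0]
wrist_force: [-0.8, 0.6, 0.0]
grip_width: 0.0433
grip_force: 0.0
clock: 41.8
tcp_pos: [0.5499, 0.4032, 0.2039]
orientation: [3.14, 0.087, 0.002]
wrist_force: [-0.4, -0.1, 0.4]
grip_width: 0.0434
grip_force: 0.0
[-0.116  0.523 -0.795  1.392  0.373  1.38  -2.429]
[[ 0.998  0.055  0.001]
 [ 0.055 -0.998 -0.001]
 [ 0.001  0.001 -1.   ]] 0.1
[0.5501 0.4034 0.2045]
201 ((551.6414794921875, 405.67987060546875), (81.71825408935547, 7.857990264892578), 1.7116103172302246) 0.10297315198318586
```

```bash
R='python3 -m jog'
$R '[[0.05,0.08,-1,0,0,0,50],[0,0,-1,0,0,0,50],[0,0,-1,0,0,0,50],[0,0,-0.9,0,0,0,50],[0,0,-0.28,0,0,0,50]]'
$R '[[0,0,0,0,0,0,20],[0,0,0,0,0,0,5],[0,0,0,0,0,0,0],[0,0,0,0,0,0,0],[0,0,0,0,0,0,0]]' 40
$R '[[0,0,0,0,0,0,0],[0,0,0,0,0,0,0]]'
$R '[[0.01,-0.13,0.2,0,0,0,0],[0.02,-0.43,0.52,0,0,0,0],[0.03,-0.53,0.42,0,0,0,0],[0.03,-0.6,0.31,0,0,0,0],[0,0,0,0,0,0,0]]'
python3 st.py
```

```text
clock: 42.4
tcp_pos: [0.5503, 0.4043, 0.0978]
orientation: [3.139, 0.089, -0.002]
wrist_force: [0.1, 0.1, 0.2]
grip_width: 0.0436
grip_force: 0.0
clock: 42.9
tcp_pos: [0.5521, 0.4058, 0.1022]
orientation: [-3.139, -0.087, -0.007]
wrist_force: [0.4, -7.3, 2.2]
grip_width: 0.0113
grip_force: 4.4
clock: 43.1
tcp_pos: [0.5522, 0.4051, 0.1021]
orientation: [-3.14, -0.085, -0.006]
wrist_force: [-0.9, -3.3, 6.3]
grip_width: 0.0095
grip_force: 40.0
clock: 43.6
tcp_pos: [0.5534, 0.362, 0.1391]
orientation: [-3.14, -0.084, -0.003]
wrist_force: [-2.9, -0.4, 0.6]
grip_width: 0.01
grip_force: 40.0
[-0.042  0.525 -0.784  1.525  0.383  1.248 -2.397]
[[ 0.999  0.053  0.002]
 [ 0.053 -0.999  0.001]
 [ 0.002 -0.001 -1.   ]] 0.1
```

```bash
R='python3 -m jog'
$R '[[0.03,-0.65,0.19,0,0,0,0],[0.03,-0.68,0.05,0,0,0,0],[0.03,-0.67,-0.08,0,0,0,0],[0.03,-0.67,-0.21,0,0,0,0],[0,0,0,0,0,0,0]]'
$R '[[0.03,-0.59,-0.34,0,0,0,0],[0.02,-0.51,-0.45,0,0,0,0],[0.02,-0.41,-0.54,0,0,0,0],[0,0,0,0,0,0,0]]'
python3 st.py
```

```text
clock: 44.1
tcp_pos: [0.5554, 0.293, 0.1355]
orientation: [3.137, 0.083, -0.002]
wrist_force: [-5.4, -4.9, 3.2]
grip_width: 0.0091
grip_force: 40.0
clock: 44.5
tcp_pos: [0.5563, 0.2568, 0.1005]
orientation: [3.139, 0.085, -0.004]
wrist_force: [-4.8, -1.5, -2.9]
grip_width: 0.0099
grip_force: 40.0
[ 0.143  0.463 -0.777  1.685  0.351  1.142 -2.247]
[[ 0.999  0.054 -0.003]
 [ 0.054 -0.999 -0.001]
 [-0.003  0.001 -1.   ]] 0.2
```

```bash
R='python3 -m jog'
$R '[[0.03,-0.13,-0.3,0,0,0,0],[0.02,-0.1,-0.28,0,0,0,0],[0,0,-0.04,0,0,0,0],[0,0,0,0,0,0,0]]'
$R '[[0,0,0,0,0,0,20],[0,0,0,0,0,0,40],[0,0,0,0,0,0,50],[0,0,0,0,0,0,50]]'
$R '[[0,0,0.6,0,0,0,50],[0,0,1,0,0,0,50],[0,0,1,0,0,0,50],[0,0,1,0,0,0,50],[0,0,1,0,0,0,50]]'
$R '[[-0.5,-1,0.5,0,0,0,50],[-0.5,-1,0,0,0,0,50],[-0.5,-1,0,0,0,0,50],[-0.5,-1,0,0,0,0,50],[0,-1,0,0,0,0,50]]'
python3 look.py top - box tray_handle; python3 look.py scene e1 tray_handle correction_fluid battery_1 usb_stick
python3 - <<'E'
import cv2
cv2.imwrite("pics/e1c.png",cv2.resize(cv2.imread("pics/e1.png")[140:330,180:470],None,fx=2.7,fy=2.7,interpolation=3))
E
```

```text
clock: 44.9
tcp_pos: [0.5567, 0.2517, 0.0886]
orientation: [3.136, 0.088, -0.006]
wrist_force: [-12.2, -6.9, 9.3]
grip_width: 0.0098
grip_force: 40.1
clock: 45.3
tcp_pos: [0.5606, 0.254, 0.0882]
orientation: [-3.138, -0.088, -0.007]
wrist_force: [-0.3, 0.5, -0.4]
grip_width: 0.0335
grip_force: 0.0
clock: 45.8
tcp_pos: [0.5601, 0.2538, 0.2049]
orientation: [-3.138, -0.088, -0.007]
wrist_force: [0.4, -0.0, -0.3]
grip_width: 0.0437
grip_force: 0.0
clock: 46.3
tcp_pos: [0.5089, 0.1283, 0.2164]
orientation: [-3.14, -0.09, -0.007]
wrist_force: [0.5, -0.7, 0.3]
grip_width: 0.0438
grip_force: 0.0
box [0.5536 0.2529 0.    ] 0.72 [228. 194.]
box [7.5e-01 8.0e-02 5.0e-04] 0.15 [287. 134.]
[0.5106 0.1267 0.2162]
tray_handle [0.5542 0.2509 0.088 ] 0.61 [268. 178.]
correction_fluid [ 0.6776 -0.1577  0.0633] 0.63 [393. 212.]
battery_1 [ 0.6248 -0.0941  0.0023] 0.57 [363. 229.]
battery_1 [ 0.3784 -0.0644 -0.0053] 0.47 [300. 263.]
usb_stick [ 0.3839 -0.3594 -0.0004] 0.53 [400. 315.]
[0.51   0.1299 0.2154]
```

View pics/e1c.png

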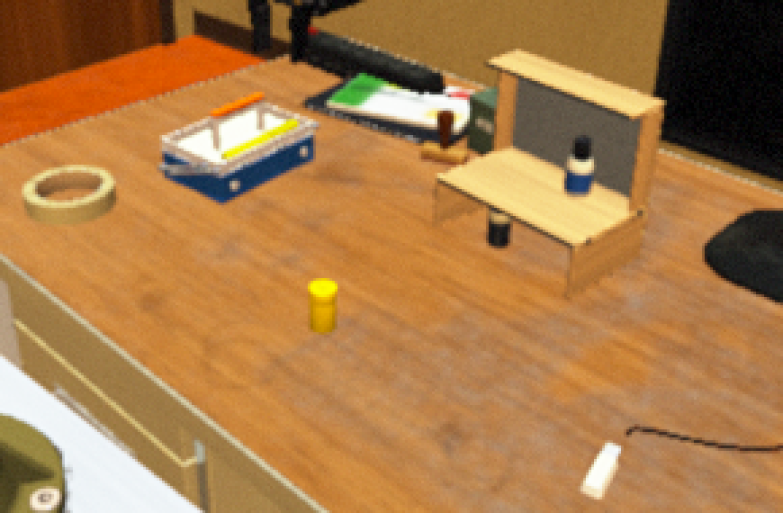

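The tray is shut with the highlighter inside. The battery (498,228) and the bottle (580,165) are in their tiers, and the look-alikes are untouched. Handing in.

```bash
python3 -c "
from rig import ctrl
print(ctrl.hand_in())"
```

```text
the job is handed in; nothing more can be done
None
```

Job handed in: the battery stands in the low tier, the correction fluid in the upper tier, the memory stick is in the box, and the tray is shut with the highlighter still in it. There was no eraser, glue stick or second battery this time.

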